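# Set out the disc-cutter punches in order of size

### The job

Put the four steel punches back on the wooden rail in order of size: stand each upright in the middle of its own cork pad, the thickest on the pad next to the brass knob, then ever thinner, the thinnest on the pad farthest from the knob. Do not knock over the drinking glass.

Things in the scene. Friction and masses are not known exactly. Their poses are not given: they have to be found in the camera images.
- punch_y_mid (a point): Loose upright plain steel cylinder (a disc-cutting punch) 40 mm in diameter and 50 mm tall, about 490 g, with a thin dark line round it near the top; it stands on its flat foot on the plywood board (board top 12 mm above the bench). The point is its centre, 25 mm above its foot; z is its upright axis.
- punch_w_mid (a point): Loose upright plain steel cylinder (a disc-cutting punch) 32 mm in diameter and 50 mm tall, about 310 g, with a thin dark line round it near the top; it stands on its flat foot on the plywood board (board top 12 mm above the bench). The point is its centre, 25 mm above its foot; z is its upright axis.
- punch_z_mid (a point): Loose upright plain steel cylinder (a disc-cutting punch) 24 mm in diameter and 50 mm tall, about 180 g, with a thin dark line round it near the top; it stands on its flat foot on the plywood board (board top 12 mm above the bench). The point is its centre, 25 mm above its foot; z is its upright axis.
- punch_x_mid (a point): Loose upright plain steel cylinder (a disc-cutting punch) 16 mm in diameter and 50 mm tall, about 80 g, with a thin dark line round it near the top; it stands on its flat foot on the plywood board (board top 12 mm above the bench). The point is its centre, 25 mm above its foot; z is its upright axis.
- pad_a: One of four identical round cork pads, 54 mm across and 2 mm thick, fixed on the rail in a straight row 62 mm apart; which letter lies where in the row changes. Origin: centre of the pad's underside, so the surface a punch stands on is 2 mm above it (17 mm above the bench).
- pad_b: One of four identical round cork pads, 54 mm across and 2 mm thick, fixed on the rail in a straight row 62 mm apart; which letter lies where in the row changes. Origin: centre of the pad's underside, so the surface a punch stands on is 2 mm above it (17 mm above the bench).
- pad_c: One of four identical round cork pads, 54 mm across and 2 mm thick, fixed on the rail in a straight row 62 mm apart; which letter lies where in the row changes. Origin: centre of the pad's underside, so the surface a punch stands on is 2 mm above it (17 mm above the bench).
- pad_d: One of four identical round cork pads, 54 mm across and 2 mm thick, fixed on the rail in a straight row 62 mm apart; which letter lies where in the row changes. Origin: centre of the pad's underside, so the surface a punch stands on is 2 mm above it (17 mm above the bench).
- rail: Fixed dark wooden display rail lying on the bench, 320 mm long, 84 mm wide, 15 mm high, with the four pads along its top and a small brass ball knob (22 mm ball, its top 53 mm above the bench) near one end. Origin: centre of its underside; z is up; its y axis runs along its length towards the knob, which stands 148 mm from the origin; the pads lie at y = +93, +31, -31 and -93 mm, x = 0. It may lie at any angle on the bench.
- glass_mid (a point): Empty clear drinking glass, 68 mm across and 95 mm tall, standing loose on the bench beyond the work. The point is its centre, 47.5 mm above its foot; z is its upright axis. Not to be knocked over.

How it is judged:
By the outcome, as a careful person would: the job done as asked, in the order asked, and still so for the second after the job is handed in, with the robot touching nothing.
It also fails if it takes over 112 s, if anything falls off the work surface, if the arm or the gripper's body presses on something with over 40 N, if the wrist force passes 120 N, or if a joint passes its speed limit or range.

### The arm

A 6-joint arm with a two-finger parallel gripper is mounted at the origin on the work surface. World frame = base frame: x ahead of the robot, y to its left, z up, the work surface at z = 0. Lengths are in mm, angles in rad, forces in N, time in s.
With the tool pointing down it reaches from about 300 to 750 mm from the base axis. Payload 8.5 kg.
Tool frame: the origin (TCP) lies at the very end of the fingers, on their centre line; the grasp point (between the pads) lies 19 mm behind it; x points along the fingers, y is the direction in which the jaws open and shut, and the axes are right-handed (so a half turn about x gives the same grasp; the last joint's range is limited). The gripper opens to 85 mm and grips with 20 to 120 N. Pads are 22 mm wide; open, the fingers measure 114 mm over their backs; the gripper's body (76 mm by 85 mm) begins 54 mm behind the grasp point. The pads swing forward as they close: fully open they stand 13 mm farther back than shut.
Start: joints at [0.996, 0.381, 1.297, -0, 1.464, -0.215], TCP at [193.638, 514.767, 231.322] pointing down, gripper open.
Joint ranges: [-3.11, 3.11], [-0.89, 2.33], [0.22, 2.48], [-1.42, 4.56], [0.17, 2.85], [-2.88, 2.88]. Speed limits (rad/s): [2.39, 2.39, 3.14, 3.14, 3.14, 3.14].

### API

Orientations are given as a rotation vector (axis times angle).
In Python, from cell import r gives the robot as it stands. Calls block until the motion is done:
- r.goto(position, orientation): joint-space move of the TCP to a pose.
- r.move_l(position, feed=150, attitude=None, contact_N=None): straight line of the TCP; attitude=None keeps the orientation; feed is the mean speed in mm/s. With contact_N (N) it stops when the force on the tool has changed by that much, and returns True; else False.
- r.move_j(angles): joint-space move.
- r.gripper_open() and r.grasp(): open the fingers fully, or close them until they stop; the grip force is fixed at half the most.
- r.pause(seconds).
- r.ik(position, orientation): joint angles nearest the present ones, or None.
- r.get_obs(): the state.
- r.camera(name): name is "side" or "top" or "wrist"; returns a dict with "img" (384x512x3 uint8, red, green, blue), "fx", "fy", "cx", "cy" (pixels), "origin" and "orientation" of the camera in the world; the wrist camera has in their place "T_tool_cam" (4x4, takes a point from camera to tool coordinates, whose origin is the TCP and whose axes are the tool frame's). Camera axes: x right, y down, z forward; pixel columns grow to the right and rows downward; lengths in mm; the calibration is good to about 2 mm. A picture is of the moment at which its call begins: read the wrist's pose just before it. There is no depth.
A pose or a line that the arm cannot do raises r.IKError and nothing moves.
- r.finish_job(): hands the job in, once; it reports no verdict.
The state is a dict: "time_s": time; "joint_positions": joint angles; "joint_velocities": joint speeds; "joint_efforts": joint torques, N m; "ee_pos": TCP position; "orientation": TCP orientation; "force": force on the tool from outside, world axes, zero at the start; "moment": the same for the moment, N m; "gripper_width": opening from 0.0 (shut) to 1.0 (fully open).
Only numpy, scipy, OpenCV 4.12 (cv2) and the standard library are available. Lean on these libraries where they do the work, as an engineer would, in place of code of your own. Each camera call takes 0.05 s, during which the arm holds its last target.

## Working session

There is one attempt and no reset: what is moved stays moved. The work goes in short steps, each a Python script; the robot and the scene stay as the last script left them, time stands still between calls to the robot, and variables do not carry over. Pictures are saved under pics/ and viewed, and the job is handed in when it is done.

```bash
mkdir -p pics; ls
python3 - <<'E'
from cell import r
import cv2,numpy as np
o=r.get_obs(); print(o)
for n in("side","top","wrist"):
    c=r.camera(n); cv2.imwrite(f"pics/{n}0.png",c["img"][:,:,::-1])
    print(n,{k:(np.round(v,3).tolist() if not isinstance(v,(int,float)) else v) for k,v in c.items() if k!="img"})
E
```

```text
pics
{'time_s': 0.0, 'joint_positions': array([ 9.95723487e-01,  3.81177382e-01,  1.29831649e+00, -2.97290908e-06,
        1.46358440e+00, -2.15318164e-01]), 'joint_velocities': array([-0.00033055,  0.00045863, -0.00222799, -0.0002964 , -0.00051541,
       -0.00029619]), 'joint_efforts': array([ 1.31448061e-03, -4.48469782e+01, -2.31281197e+01, -1.11453644e-04,
        4.79951181e-03, -1.53301073e-05]), 'ee_pos': array([193.4624103 , 514.51708398, 230.70298098]), 'orientation': array([ 0.28121415,  1.5528725 , -0.2833794 ]), 'force': array([ 0.18595689, -0.44763695,  0.7574365 ]), 'moment': array([ 0.05988929, -0.0479229 ,  0.05472654]), 'gripper_width': 0.9978548928910236}
side {'fx': 366.76874940215777, 'fy': 366.76874940215777, 'cx': 251.3766367743853, 'cy': 185.80287202188237, 'origin': [79.141, -520.242, 678.238], 'orientation': [-2.128, 0.899, -0.412]}
top {'fx': 380.824140281488, 'fy': 380.824140281488, 'cx': 252.45767841031576, 'cy': 190.21296058905367, 'origin': [441.345, -11.081, 866.161], 'orientation': [-2.103, 2.13, -0.179]}
wrist {'fx': 321.40096723881186, 'fy': 321.40096723881186, 'cx': 253.67868088565285, 'cy': 191.73227756235744, 'T_tool_cam': [[0.0, -0.27, 0.963, -142.994], [1.0, 0.001, -0.0, 0.591], [-0.001, 0.963, 0.27, -69.112], [0.0, 0.0, 0.0, 1.0]]}
```

View pics/top0.png

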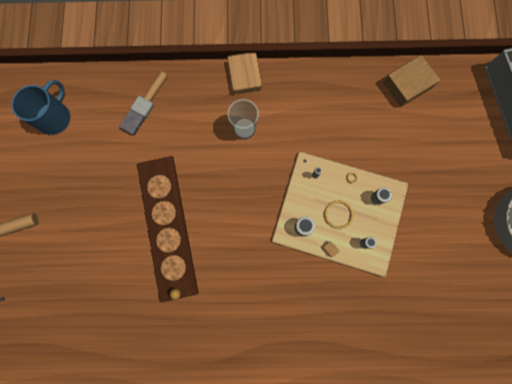

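View pics/side0.png

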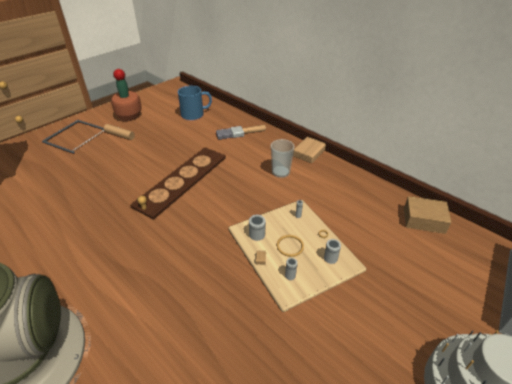

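View pics/wrist0.png

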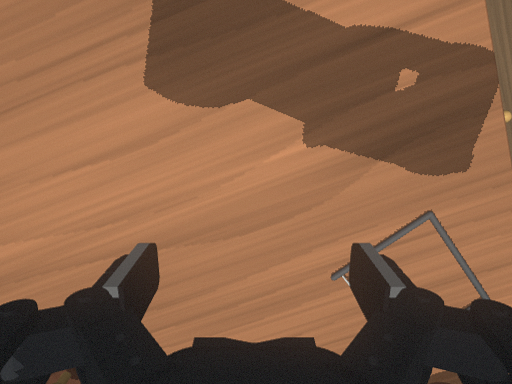

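The top view shows the rail at left: knob at (175,294), pads at (173,268), (168,240), (163,213) and (159,187). The board is at right, with punches at about (304,227) thickest, (382,196), (369,243) and (317,173) thinnest. The glass is at (243,118). I'll zoom in next to measure these.

```bash
cat > h.py <<'E'
import numpy as np,cv2
from scipy.spatial.transform import Rotation as R
from cell import r
def campose(c,obs=None):
    if "origin" in c: return np.array(c["origin"],float),R.from_rotvec(c["orientation"]).as_matrix()
    T=np.eye(4);T[:3,:3]=R.from_rotvec(obs["orientation"]).as_matrix();T[:3,3]=obs["ee_pos"]
    T=T@np.array(c["T_tool_cam"]);return T[:3,3],T[:3,:3]
def ray(c,uv,z,obs=None):
    o,M=campose(c,obs)
    d=M@np.array([(uv[0]-c["cx"])/c["fx"],(uv[1]-c["cy"])/c["fy"],1.])
    return o+d*(z-o[2])/d[2]
def proj(c,p,obs=None):
    o,M=campose(c,obs);q=M.T@(np.asarray(p,float)-o)
    return np.array([c["cx"]+c["fx"]*q[0]/q[2],c["cy"]+c["fy"]*q[1]/q[2]])
def down(phi):
    # jaw (tool y) direction at angle phi in the world xy plane, tool x down
    x=np.array([0,0,-1.]);y=np.array([np.cos(phi),np.sin(phi),0]);return R.from_matrix(np.c_[x,y,np.cross(x,y)]).as_rotvec()
E
python3 - <<'E'
from h import *
c=r.camera("top")
im=c["img"][:,:,::-1]
cv2.imwrite("pics/topA.png",cv2.resize(im[145:280,265:415],None,fx=4,fy=4,interpolation=cv2.INTER_CUBIC))
cv2.imwrite("pics/topB.png",cv2.resize(im[150:305,130:205],None,fx=4,fy=4,interpolation=cv2.INTER_CUBIC)[:600])
for n,uv,z in[("knob",(175,294),42),("p",(173,268),17),("p",(168,240),17),("p",(163,213),17),("p",(159,187),17),("40",(304,227),37),("32",(382,196),37),("24",(369,243),37),("16",(317,173),37),("glassfoot",(246,128),5)]:
    p=ray(c,uv,z);print(n,p.round(1),np.hypot(*p[:2]).round())
o=r.get_obs();M=R.from_rotvec(o["orientation"]).as_matrix();print(M.round(2))
E
```

```text
knob [376.4 167.3  42. ] 412.0
p [429.7 178.6  17. ] 465.0
p [490.8 191.5  17. ] 527.0
p [551.4 204.6  17. ] 588.0
p [611.3 215.8  17. ] 648.0
40 [ 514.3 -108.9   37. ] 526.0
32 [ 580.1 -282.2   37. ] 645.0
24 [ 478.2 -246.9   37. ] 538.0
16 [ 634.1 -142.1   37. ] 650.0
glassfoot [753.6  16.4   5. ] 754.0
[[-0.    0.35  0.94]
 [-0.    0.94 -0.35]
 [-1.   -0.   -0.  ]]
```

View pics/topA.png

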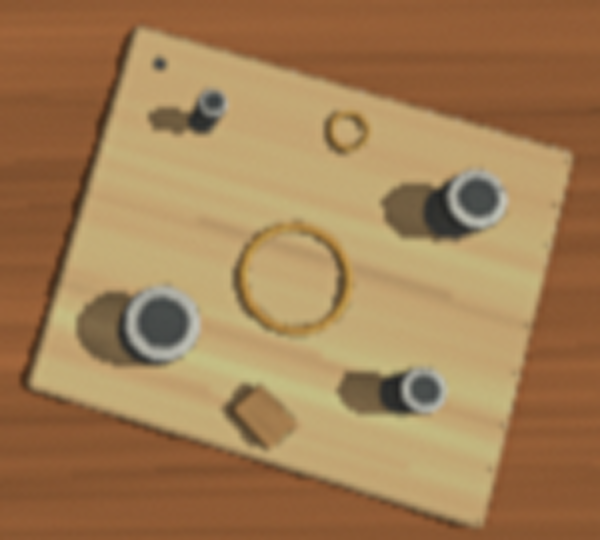

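View pics/topB.png

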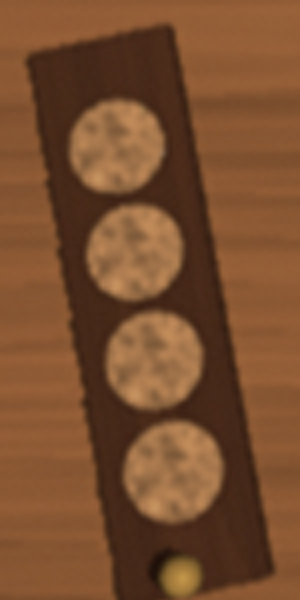

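Run:
```python
from h import *
c=r.camera("top"); im=c["img"]
# pads: brightness mask within rail region
hsv=cv2.cvtColor(im,cv2.COLOR_RGB2HSV)
sub=np.zeros(im.shape[:2],np.uint8); sub[170:285,140:192]=1
g=im[:,:,0].astype(int)
m=((g>130)&(sub>0)).astype(np.uint8)
m=cv2.morphologyEx(m,cv2.MORPH_CLOSE,np.ones((3,3)))
n,l,s,ce=cv2.connectedComponentsWithStats(m)
P=[]
for i in range(1,n):
    if 250<s[i,4]<800 and s[i,2]<32:
        p=ray(c,ce[i],17);P.append(p);print(s[i],ce[i].round(1),p.round(1))
P=np.array(P);print(np.linalg.norm(np.diff(P[:,:2],axis=0),axis=1))
d=P[-1]-P[0];print("row dir toward knob deg",np.degrees(np.arctan2(d[1],d[0])))
for n,uv in[("40",(305.3,225.6)),("32",(383.4,194.4)),("24",(370.4,242.2)),("16",(317.4,170))]: print(n,ray(c,uv,62).round(1))
phi=np.radians(102)
for p in [(640,-195,230),(600,190,230),(514,-109,30),(580,-282,30),(478,-247,30),(634,-142,30),(430,178,35),(611,216,35)]:
    print(p,None if (q:=r.ik(p,down(phi))) is None else np.round(q,2))
```

```text
[148 175  23  23 415] [158.7 186.2] [613.2 216.4  17. ]
[178 178  14  72 469] [187.  204.9] [569.1 150.7  17. ]
[140 192  16  93 779] [144.9 252.5] [464.  241.9  17. ]
[152 201  23  24 428] [163.2 212.6] [552.4 204.2  17. ]
[157 228  23  24 446] [168.  239.6] [491.8 191.4  17. ]
[161 256  24  24 467] [172.9 267.5] [430.9 178.9  17. ]
[ 79.17797482 139.21455482  96.09364704  61.93258516  62.17032912]
row dir toward knob deg -168.37827330233247
40 [ 515.  -108.8   62. ]
32 [ 579.4 -277.2   62. ]
24 [ 478.7 -242.8   62. ]
16 [ 634.9 -139.2   62. ]
(640, -195, 230) [-0.47  0.6   0.92 -0.    1.62 -2.25]
(600, 190, 230) [ 0.12  0.52  1.06 -0.    1.56 -1.66]
(514, -109, 30) [-0.43  0.58  1.64 -0.    0.93 -2.21]
(580, -282, 30) [-0.64  0.73  1.27 -0.    1.13 -2.42]
(478, -247, 30) [-0.7   0.59  1.6  -0.    0.95 -2.48]
(634, -142, 30) [-0.4   0.74  1.26 -0.    1.14 -2.18]
(430, 178, 35) [ 0.14  0.5   1.8  -0.    0.85 -1.64]
(611, 216, 35) [ 0.16  0.73  1.26 -0.    1.15 -1.62]
```

Pad spacings come out at 61.2–62.2 mm (expected 62), and the row direction is 11.6°. Now I'll do wrist surveys of the board and the rail with one fixed tool orientation.

Run:
```python
from h import *
import pickle
q=down(np.radians(101.6))
for n,p in (("rail",(590,185,240)),("board",(640,-195,240))):
    r.goto(p,q); o=r.get_obs(); c=r.camera("wrist")
    pickle.dump((o,c),open(f"{n}.pkl","wb"))
    cv2.imwrite(f"pics/w_{n}.png",c["img"][:,:,::-1]); print(n,o["time_s"],o["ee_pos"])
```

```text
rail 2.1167 [589.63522284 185.7934389  240.08329081]
board 3.5917 [ 640.25713154 -193.57260798  240.19045724]
```

View pics/w_rail.png

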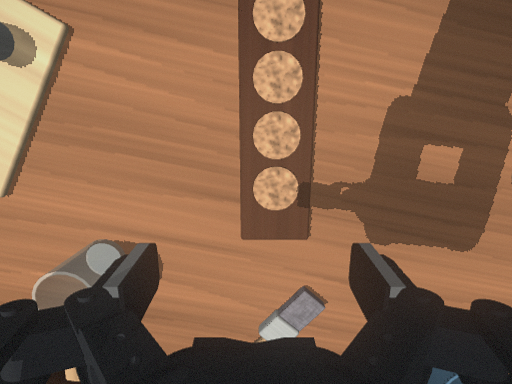

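View pics/w_board.png

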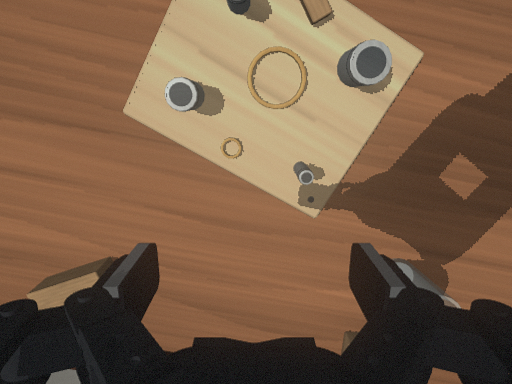

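The rail view shows pads at (275,188), (277,135), (278,77) and (279,15). The board view shows punch tops at (371,63) for 40 mm, (182,94) for 32 mm and (306,177) for 16 mm. The 24 mm punch is cut off at (238,2). Next I'll fit ellipses and compare with the top camera.

Run:
```python
from h import *
import pickle
o,c=pickle.load(open("rail.pkl","rb")); im=c["img"]
m=(im[:,:,0]>150).astype(np.uint8); m[:,:246]=0; m[:,308:]=0; m[215:]=0
m=cv2.morphologyEx(m,cv2.MORPH_CLOSE,np.ones((5,5)));m=cv2.morphologyEx(m,cv2.MORPH_OPEN,np.ones((5,5)))
P=[]
for k in cv2.findContours(m,cv2.RETR_EXTERNAL,cv2.CHAIN_APPROX_NONE)[0]:
    if cv2.contourArea(k)>800:
        k=k[k[:,0,1]>1]
        W=np.array([ray(c,p[0],17,o)[:2] for p in k],np.float32)
        (cx,cy),ax,_=cv2.fitEllipse(W); P.append((cx,cy)); print("pad",round(cx,1),round(cy,1),np.round(ax,1))
P=np.array(sorted(P));print(np.diff(P,axis=0),np.linalg.norm(np.diff(P,axis=0),axis=1))
o,c=pickle.load(open("board.pkl","rb")); im=c["img"].astype(int)
# light ring: grey and bright
sat=im.max(2)-im.min(2)
m=((sat<25)&(im.mean(2)>105)).astype(np.uint8); m[240:]=0
cv2.imwrite("pics/m.png",m*255)
for k in cv2.findContours(m,cv2.RETR_EXTERNAL,cv2.CHAIN_APPROX_NONE)[0]:
    if cv2.contourArea(k)>50:
        print(cv2.boundingRect(k))
        W=np.array([ray(c,p[0],62,o)[:2] for p in k],np.float32)
        (cx,cy),ax,_=cv2.fitEllipse(W); print("punch",round(cx,1),round(cy,1),np.round(ax,1))
```

```text
pad 613.8 217.6 [52.2 52.4]
pad 553.0 205.0 [52.2 52.5]
pad 492.2 192.5 [52.3 52.5]
pad 431.7 179.9 [51.5 52.5]
[[60.49014282 12.5536499 ]
 [60.83547974 12.5059967 ]
 [60.7232666  12.57803345]] [61.77905393 62.10761264 62.01227324]
(299, 170, 15, 15)
punch 634.9 -139.3 [14.5 14.7]
(165, 77, 32, 34)
punch 580.2 -276.7 [30.  30.2]
(350, 40, 42, 45)
punch 516.1 -107.5 [38.1 38.5]
```

View pics/m.png

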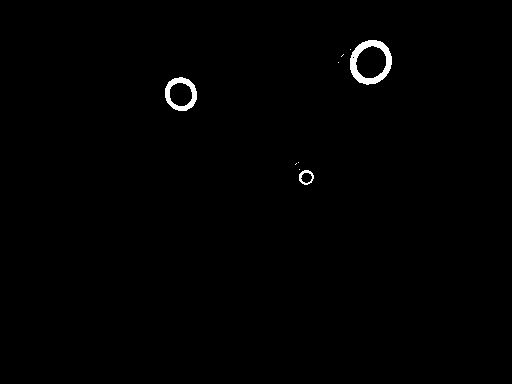

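Wrist and top cameras agree to about 1 mm, and the spacings and diameters check out. I'll move the thickest punch first.

```bash
cat >> h.py <<'E'
Q=down(np.radians(101.6))
PAD={40:(431.7,179.9),32:(492.2,192.5),24:(553.0,205.0),16:(613.8,217.6)}
def pick(p,z=24):
    r.goto((*p,130),Q); r.move_l((*p,z),feed=110)
    print("at",r.get_obs()["ee_pos"].round(1),r.get_obs()["force"].round(1))
    r.grasp(); r.pause(0.2); o=r.get_obs(); print("grip",round(o["gripper_width"]*85,1),o["ee_pos"].round(1),o["force"].round(1))
    r.move_l((*p,135),feed=150); o=r.get_obs(); print("lift",round(o["gripper_width"]*85,1),o["force"].round(1))
def place(p,off=(0,0),z=24):
    x,y=p[0]+off[0],p[1]+off[1]
    r.goto((x,y,135),Q); r.move_l((x,y,z+5+8),feed=120); r.pause(.2)
    hit=r.move_l((x,y,z+5-3),feed=15,contact_N=4)
    o=r.get_obs(); print("place",hit,o["ee_pos"].round(1),o["force"].round(1))
    r.gripper_open(); r.pause(.2); o=r.get_obs(); print("opened",round(o["gripper_width"]*85,1),o["force"].round(1))
    r.move_l((x,y,135),feed=150)
def look(name,tx=40):
    o=r.get_obs(); c=r.camera("wrist"); cv2.imwrite(f"pics/{name}.png",c["img"][:,:,::-1]); print("t",o["time_s"]); return o,c
E
python3 - <<'E'
from h import *
pick((516.1,-107.5)); look("g40")
E
```

```text
at [ 516.5 -107.7   24.6] [-0.7  0.3 -0.9]
grip 38.7 [ 516.3 -107.7   24.5] [-1.3 -0.8  4.7]
lift 38.4 [-0.4 -0.5 -5.3]
t 7.1167
```

View pics/g40.png

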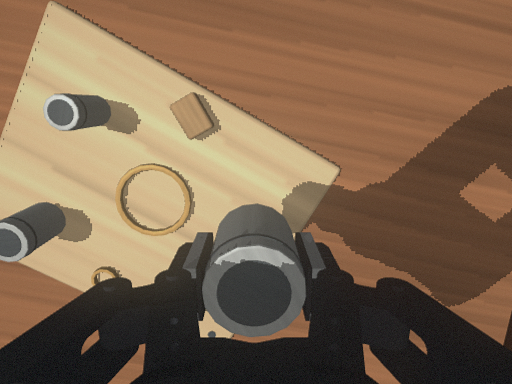

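The punch is held squarely between the jaws, top at about (254,292). Next I'll compute its offset in the tool and re-measure the 24 mm punch at (62,112). Then place it.

Run:
```python
from h import *
o=r.get_obs(); c=r.camera("wrist"); im=c["img"].astype(int); tz=o["ee_pos"][2]
print("held top approx", (ray(c,(254,292),tz+38,o)-o["ee_pos"]).round(1))
sat=im.max(2)-im.min(2); m=((sat<25)&(im.mean(2)>105)).astype(np.uint8); m[270:]=0; m[:,120:]=0
for k in cv2.findContours(m,cv2.RETR_EXTERNAL,cv2.CHAIN_APPROX_NONE)[0]:
    if cv2.contourArea(k)>100:
        W=np.array([ray(c,p[0],62,o)[:2] for p in k],np.float32)
        print(cv2.boundingRect(k),cv2.fitEllipse(W)[:2])
place(PAD[40])
p=r.get_obs()["ee_pos"]; r.goto((590,185,240),Q); look("a40")
```

```text
held top approx [-0.6  0.7 38. ]
(0, 222, 28, 40) ((580.405517578125, -275.0610046386719), (25.20266342163086, 28.057422637939453))
(43, 94, 36, 37) ((479.62225341796875, -241.5729522705078), (22.18681526184082, 22.53496742248535))
place True [431.7 179.9  29.5] [-1.3 -0.3  4.9]
opened 85.2 [-0.9  1.   0. ]
t 12.4333
```

View pics/a40.png

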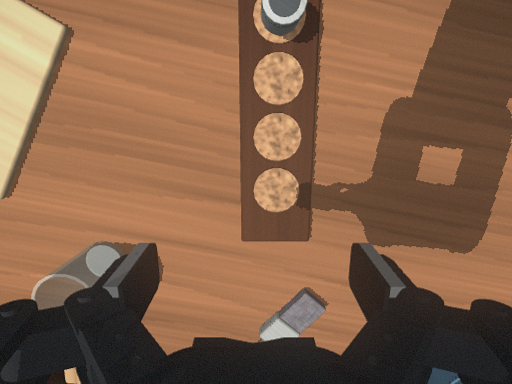

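The 40 mm punch stands upright on the knob-side pad, at (283,10). Next are the other three, with a stop if a grip looks wrong.

Run:
```python
from h import *
S={32:(580.2,-276.7),24:(479.6,-241.6),16:(634.9,-139.3)}
for d in (32,24,16):
    print(d); pick(S[d])
    w=r.get_obs()["gripper_width"]*85
    if abs(w-d)>4: print("BAD GRIP",w); break
    look(f"g{d}"); place(PAD[d])
r.goto((540,170,260),Q); look("end")
cv2.imwrite("pics/end_top.png",cv2.resize(r.camera("top")["img"][150:305,130:330,::-1],None,fx=3.8,fy=3.8,interpolation=cv2.INTER_CUBIC))
```

```text
32
at [ 580.6 -276.9   24.8] [ 0.4  0.1 -0.1]
grip 30.2 [ 580.4 -276.9   24.4] [-0.5 -0.   5.7]
lift 30.8 [ 0.3  0.1 -2.8]
t 16.9667
place True [492.1 192.5  29.4] [-1.3  0.2  5.5]
opened 85.5 [-0.1 -0.2  0. ]
24
at [ 479.9 -241.8   24.6] [ 0.6 -0.9 -0.2]
grip 22.6 [ 479.7 -241.7   24.3] [-1.3  0.5  5.8]
lift 22.5 [ 0.4 -0.1 -1.5]
t 26.5083
place True [553.  205.   29.3] [-1.   0.5  4.9]
opened 85.4 [-0.4 -0.1 -0.4]
16
at [ 635.3 -139.4   24.8] [ 0.  -0.4  0.1]
grip 14.4 [ 635.  -139.3   24.2] [-0.4  0.   3.5]
lift 14.7 [ 0.7  0.1 -1. ]
t 35.8083
place True [613.8 217.6  29.2] [-1.3 -0.5  5.3]
opened 85.1 [-0.3 -0.4 -0.7]
t 41.3083
```

View pics/end.png

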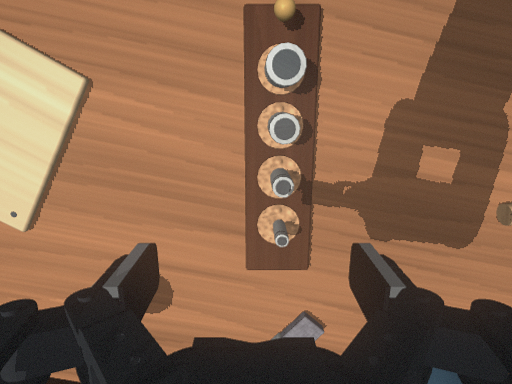

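View pics/end_top.png

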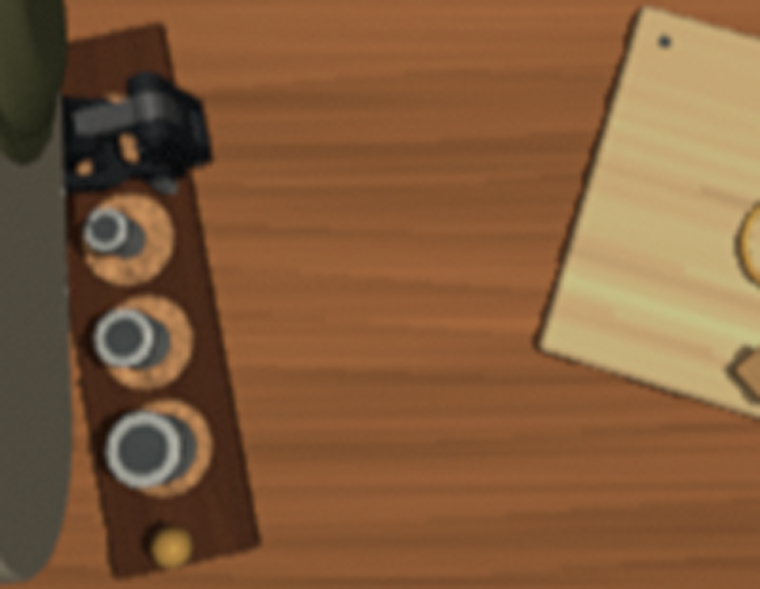

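The end view shows all four standing in order from the knob (285,8): tops at (286,65), (285,128), (283,186) and (281,240). Next I'll compare their measured centres with the pads and check the glass.

Run:
```python
from h import *
def rings(c,o,box,z=67,amin=40):
    im=c["img"].astype(int); m=((im.max(2)-im.min(2)<25)&(im.mean(2)>105)).astype(np.uint8)
    x0,y0,x1,y1=box; k0=np.zeros_like(m); k0[y0:y1,x0:x1]=1; m*=k0
    for k in cv2.findContours(m,cv2.RETR_EXTERNAL,cv2.CHAIN_APPROX_NONE)[0]:
        if cv2.contourArea(k)>amin:
            W=np.array([ray(c,p[0],z,o)[:2] for p in k],np.float32); e=cv2.fitEllipse(W)
            d=min(PAD,key=lambda d:np.hypot(*(np.array(PAD[d])-e[0])))
            print(d,"off pad",np.round(np.array(e[0])-PAD[d],1),np.round(e[1],1))
o=r.get_obs(); c=r.camera("wrist"); rings(c,o,(245,20,325,250))
r.goto((500,0,330),Q); o=r.get_obs(); c=r.camera("top"); print("top"); rings(c,None,(135,150,195,290),amin=15)
cv2.imwrite("pics/final_top.png",c["img"][:,:,::-1]); s=r.camera("side"); cv2.imwrite("pics/final_side.png",s["img"][:,:,::-1]); print(o["time_s"])
```

```text
16 off pad [-0.8  0.4] [14.  16.8]
16 off pad [-14.9  -9.5] [ 5.8 14.7]
24 off pad [-2.5 -1. ] [21.  29.7]
32 off pad [-0.8 -0.3] [29.6 33. ]
40 off pad [-0.1  0.6] [38.5 38.7]
top
42.2333
```

View pics/final_side.png

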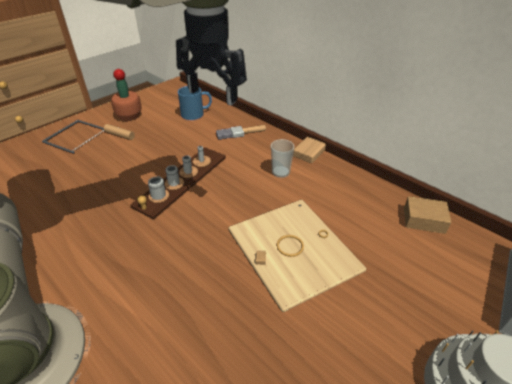

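View pics/final_top.png

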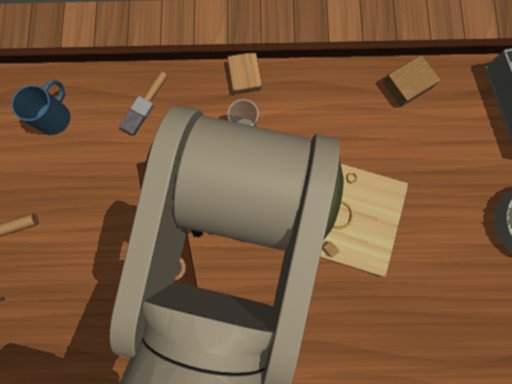

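The glass is standing and all four punches are upright. The top camera is blocked by the arm, and the 24 mm reading is stretched (21 × 29.7 mm) by a highlight on its side. I'll clear the arm and do one clean check.

Run:
```python
from h import *
r.goto((480,-300,250),Q); c=r.camera("top"); im=c["img"]
for d in PAD:
    a=np.array(proj(c,(*PAD[d],67))); print(d,"expected top centre px",a.round(1))
x0,y0,s=140,165,5
big=cv2.resize(im[y0:y0+118,x0:x0+60,::-1],None,fx=s,fy=s,interpolation=cv2.INTER_CUBIC)
ref=big.copy()
for d in PAD:
    a=np.array(proj(c,(*PAD[d],67)))-(x0,y0); u,v=((a+.5)*s-.5).round().astype(int)
    rad=int(d/2*c["fx"]/800*s); cv2.circle(big,(u,v),rad,(0,0,255),1)
cv2.imwrite("pics/chk.png",np.hstack([ref,big])); print(r.get_obs()["time_s"])
```

```text
40 expected top centre px [167.  267.4]
32 expected top centre px [161.9 238. ]
24 expected top centre px [157.  209.3]
16 expected top centre px [152.2 181.4]
43.5667
```

View pics/chk.png

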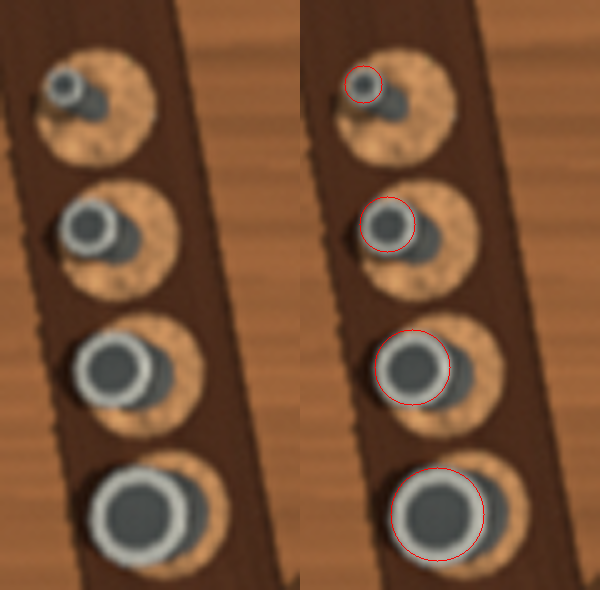

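The punch tops match the expected circles within about a pixel (2 mm), so every punch is centred and upright. Handing in.

Run:
```python
from cell import r
r.finish_job()
```

```text
the job is handed in; nothing more can be done
```

All four punches are back on the rail, each upright on its own cork pad: 40 mm next to the knob, then 32, 24 and 16 mm at the far end. I handed the job in at about 44 s on the robot's clock; the limit was 112 s.

- **Centring:** In the last top view all four tops lay within about one pixel (roughly 2 mm) of where a centred, upright punch should appear. The wrist view put the 40, 32 and 16 mm punches within 1 mm of their pad centres.
- **Glass:** It was still standing in the last side view, before one final clearing move well away from it, and the gripper was clear of everything.
- **Checks that disagreed or failed:**
  - The wrist view put the 24 mm punch 2.7 mm off. I believe a highlight on its side stretched that outline, because the top view did not show the offset.
  - My first final top-camera check found nothing because the arm was in the way. I moved the arm and took the picture again.

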